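# Set the proofing timer's thumbwheel to 5

## Robot

A 6-joint arm with a two-finger parallel gripper is mounted at the origin on the work surface. World frame = base frame: x ahead of the robot, y to its left, z up, the work surface at z = 0. Lengths are in m, angles in degrees, forces in N, time in s.
With the tool pointing down it reaches from about 0.3 to 0.75 m from the base axis. Payload 8.5 kg.
Tool frame: the origin (TCP) lies midway between the tips of the shut fingers; the grasp point (between the pads) lies 19 mm behind it (env.hold_point_z is the distance from the TCP to the grasp point, in m); z points along the fingers, y is the line along which they close (so a half turn about z gives the same grasp; the last joint's range is limited). The gripper opens to 85 mm and grips with 20 to 120 N. Pads are 22 mm wide; open, the fingers measure 114 mm over their backs; the gripper's body (76 mm by 85 mm) begins 54 mm behind the grasp point. The pads swing forward as they close: fully open they stand 13 mm farther back than shut.
Start: joints at [57.852, 21.807, 74.336, -0, 83.858, -12.336], TCP at [0.186, 0.517, 0.192] pointing down, gripper open.
Joint ranges: [-178.18, 178.18], [-50.72, 133.34], [12.68, 142.11], [-81.47, 261.47], [9.98, 163.14], [-165.26, 165.26]. Speed limits (degrees/s): [136.94, 136.94, 180, 180, 180, 180].

## Interface

Orientations are given as a 3x3 rotation matrix whose columns are the frame's x, y, z axes.
In Python, from rig import observe, get_image, camera_info, env gives the robot as it stands.
- The arm moves only by the tool drive_tool, never from a script. Its arguments are lists of equal length, an entry for each row: "offset": the shift along the tool's x, y, z in units of 40 mm (1.0 is 40 mm), a list of three; "turn": the turn, a rotation vector about the tool's x, y, z in units of 6 degrees (1.0 is 6 degrees), a list of three; "hand": the opening, from 0 (shut) to 1 (fully open). A call has exactly 10 rows; each row shifts and turns the commanded pose from where the row before left it, along the tool's axes as they then stand; what a row does not reach is not made up. A row lasts 1/8 s, in which the tool goes at most 62.5 mm and 10.7 degrees, less where a joint would pass 70% of its speed; a pose out of reach is approached as far as the arm can. A call is refused whole if a number of a shift passes 1 or a number of a turn 1, either way. A call with a gripper value outside its range is refused whole. The fingers move at their own pace and stop on an object; "newtons" is the grip in N (left out, the last holds). Time passes only in rows, so rows that do not move let the fingers close, or fill a call up. It gives the time, the measured TCP pose, the force, the opening and the grip force at its end, in the units of the state.
- observe(): the state, without advancing time (a new reading comes with each control period).
- get_image(name): name is "side" or "top" or "wrist"; returns the picture (400x640x3 uint8, blue, green, red); there is no depth.
- camera_info(name): a dict with "fx", "fy", "cx", "cy" (pixels), "k1" (the pictures are not rectified: a ray, as slopes to the right and down, at radius r is drawn at 1 + k1 r^2 times it, then the intrinsics apply), "world_to_cam" (4x4, takes a point from world to camera coordinates). Camera axes: x right, y down, z forward; pixel columns grow to the right and rows downward; lengths in m; the calibration is good to about 2 mm. A picture is of the moment at which its call begins: read the wrist's pose just before it. camera_info takes no time and is no camera call; for the wrist camera it gives the pose at the moment of the call.
- env.close_job(): hands the job in; it is judged then, once.
The state is a dict: "time_s": time; "q": joint angles; "qvel": joint speeds; "joint_efforts": joint torques, N m; "position": TCP position; "tool_rot": TCP orientation; "ft_force": force on the tool from outside, world axes, zero at the start; "wrist_torque": the same for the moment, N m; "grip_width": finger opening in m; "gripper_force": force on a finger pad.
Only numpy, scipy, OpenCV 4.12 (cv2) and the standard library are available. Lean on these libraries where they do the work, as an engineer would, in place of code of your own. Each camera call takes 0.05 s, during which the arm holds its last target. There are 200 camera calls.

## Task

The bun dough needs its proofing time: on the green timer, roll the numbered thumbwheel, top of the wheel towards its front, until the yellow 5 is squarely on top between the white pointers, then let go of it. Leave the wheel of the blue timer as it is.

Things in the scene. Friction and masses are not known exactly. Their poses are not given: they have to be found in the camera images.
- timer_green: Green-painted timer, screwed to the table. Origin on the table under the middle of its wheel; its axes: -x is its front, towards the robot (within 0.35 rad), y the axle's direction, z up. Base plate 150 mm (x) by 130 mm (y -45 to +85), 12 mm thick. Housing at most 91 mm high; two white pointers beside the wheel (y -26 and +26 mm), 107 mm high, mark its top.
- green_hub (a point): Middle of the green timer's wheel, on its axle, 72 mm above the table; axes as the timer's. Wheel 34 mm wide: black drum with 8 flats numbered 0 to 7 (flat of the 5 yellow), 40 mm from the axle, corners 42.5 mm. Between flats a metal finger bar, 4 mm thick, reaches 56 mm from the axle: 8 bars, 45 degrees apart, 22.5 degrees either side of a numeral that is squarely on top.
- green_wheel (a joint): Angle of the green wheel, rad: numeral n is squarely on top at n x 0.785 (the 5 at 3.93). Grows as the wheel's top rolls to the timer's front (-x); higher numerals follow from the back side. Starts between 1.6 and 3.0; turns from 0 to 5.50; no clicks, slightly stiff (about 1.5 N at a bar's end), stays where left. A tip just over the drum, drawn to the front behind a bar, rolls it.
- blue_rim (a point): Point on the wheel's rim of a second, blue-painted timer of the same make and size, not to be set: 56 mm from that wheel's axle, outside its numeral 0; it turns with that wheel.
Things that resemble listed ones, but are neither listed nor needed, are in the scene too. Several things have the shape of the timer_green; the one meant has the colours described above.

How it is judged (in metres and radians):
At the end, for the whole second after the job is handed in: The green timer's wheel is at rest with the 5 on top, within 0.2 rad (11 degrees) of 3.93 rad; the blue timer's wheel is where it was (rim within 10 mm) (value of joint green_wheel between 3.727 and 4.127 rad and velocity of joint green_wheel between -0.05 and 0.05 rad/s and distance of blue_rim from where it was at the start of the episode below 0.01 m); the robot touches nothing.
It fails at once if the blue timer's wheel is rolled by more than 10 mm at its rim (distance of blue_rim from where it was at the start of the episode above 0.01 m).
It also fails if it takes over 40 s, if anything falls off the work surface, if the arm or the gripper's body presses on something with over 40 N, if the wrist force passes 120 N, or if a joint passes its speed limit or range.

## Working session

There is one attempt and no reset: what is moved stays moved. The work goes in short steps, Python scripts to look and compute and a tool call to move; the robot and the scene stay as the last step left them, time stands still between calls to the robot, and variables do not carry over. Pictures are saved under pics/ and viewed, at most 10 in all, crops included, and the job is handed in when it is done.

Besides the shell and the picture viewer there is one more tool, called after ">>>" as name(argument=value, ...) on one line, values as JSON. drive_tool: Moves the arm, as the interface text tells. Its arguments: {"type":"object","properties":{"offset":{"type":"array"},"turn":{"type":"array"},"hand":{"type":"array"},"newtons":{"type":"number"}},"required":["offset","turn","hand"]}

```bash
mkdir -p pics
python3 - <<'E'
from rig import *
import cv2
for n in("top","side"):
    cv2.imwrite(f"pics/{n}0.png",get_image(n)); 
    c=camera_info(n); print(n,c)
s=observe();print(s["time_s"],s["position"],s["tool_rot"])
E
```

```text
top {'fx': 436.9935518465081, 'fy': 436.9935518465081, 'cx': 316.5210249296297, 'cy': 199.6872849013026, 'k1': -0.052098290795118574, 'world_to_cam': array([[ 0.01989554, -0.99905225,  0.03871391,  0.14237978],
       [-0.9855366 , -0.02611473, -0.16743846,  0.47656802],
       [ 0.16829077, -0.03482269, -0.98512212,  1.14874976],
       [ 0.        ,  0.        ,  0.        ,  1.        ]])}
side {'fx': 510.732502220108, 'fy': 510.732502220108, 'cx': 326.3752472054041, 'cy': 200.85900542906217, 'k1': -0.1243626041939741, 'world_to_cam': array([[ 0.99497349, -0.10012513,  0.00164914, -0.44276418],
       [-0.0705158 , -0.71223955, -0.69838553,  0.24580897],
       [ 0.07110052,  0.69475879, -0.71571987,  1.35525601],
       [ 0.        ,  0.        ,  0.        ,  1.        ]])}
0.1 [0.18626372 0.51715484 0.1917834 ] [[-9.40797057e-01  3.38969666e-01 -6.80231420e-04]
 [ 3.38970257e-01  9.40796386e-01 -1.15102426e-03]
 [ 2.49796952e-04 -1.31345846e-03 -9.99999106e-01]]
```

View pics/top0.png

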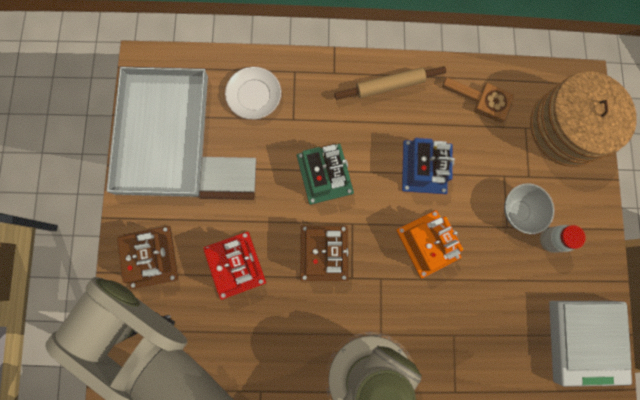

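View pics/side0.png

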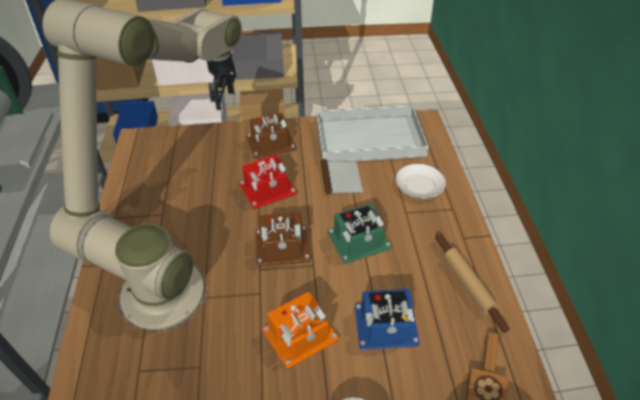

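Candidates: green timer at top (325,172) / side (358,232), blue at top (428,165), plus red, orange and two brown ones. The green-painted one at (325,172) fits; I'll confirm it in a crop while measuring the base plate.

```bash
cat > h.py <<'E'
import numpy as np, cv2
from rig import *
def K(c): return np.array([[c["fx"],0,c["cx"]],[0,c["fy"],c["cy"]],[0,0,1.]]),np.array([c["k1"],0,0,0.])
def ray(c,px):
    k,d=K(c); p=cv2.undistortPoints(np.array(px,float).reshape(-1,1,2),k,d).reshape(-1,2)
    R=c["world_to_cam"][:3,:3]; t=c["world_to_cam"][:3,3]
    return -R.T@t, np.c_[p,np.ones(len(p))]@R
def plane(c,px,z):
    o,r=ray(c,px); return o+r*((z-o[2])/r[:,2])[:,None]
def proj(c,P):
    k,d=K(c); R=c["world_to_cam"][:3,:3]; t=c["world_to_cam"][:3,3]
    return cv2.projectPoints(np.array(P,float).reshape(-1,1,3),cv2.Rodrigues(R)[0],t,k,d)[0].reshape(-1,2)
E
python3 - <<'E'
from h import *
out=[]
for n,(x,y) in(("top",(325,172)),("side",(360,232))):
    im=cv2.imread(f"pics/{n}0.png"); c=camera_info(n)
    h=cv2.cvtColor(im,cv2.COLOR_BGR2HSV)
    m=cv2.inRange(h,(60,80,30),(95,255,255)); w=np.zeros_like(m); w[y-45:y+45,x-45:x+45]=m[y-45:y+45,x-45:x+45]
    pts=cv2.findNonZero(w); r=cv2.minAreaRect(pts); b=cv2.boxPoints(r)
    hull=cv2.convexHull(pts); ap=cv2.approxPolyDP(hull,4,True)[:,0]
    print(n,r,"\nbox",plane(c,b,.012).round(4).tolist(),"\n",ap.tolist(),plane(c,ap,.012).round(3).tolist())
    out.append(cv2.resize(im[y-40:y+40,x-40:x+40],(400,400),interpolation=cv2.INTER_CUBIC))
cv2.imwrite("pics/crop.png",np.hstack(out))
E
```

```text
top ((324.5588684082031, 172.73532104492188), (52.14515686035156, 44.38401794433594), 75.96376037597656) 
box [[0.6101, 0.2111, 0.012], [0.6456, 0.0896, 0.012], [0.5001, 0.0527, 0.012], [0.4665, 0.1721, 0.012]] 
 [[352, 192], [310, 203], [299, 162], [304, 151], [339, 145]] [[0.502, 0.054, 0.012], [0.468, 0.17, 0.012], [0.584, 0.204, 0.012], [0.616, 0.191, 0.012], [0.637, 0.092, 0.012]]
side ((357.12945556640625, 233.04971313476562), (47.90617370605469, 52.28097152709961), 72.34988403320312) 
box [[0.4623, 0.2149, 0.012], [0.6219, 0.2655, 0.012], [0.6333, 0.0825, 0.012], [0.4855, 0.0409, 0.012]] 
 [[389, 247], [344, 261], [330, 234], [335, 216], [371, 205]] [[0.633, 0.086, 0.012], [0.499, 0.049, 0.012], [0.471, 0.151, 0.012], [0.493, 0.221, 0.012], [0.608, 0.255, 0.012]]
```

View pics/crop.png

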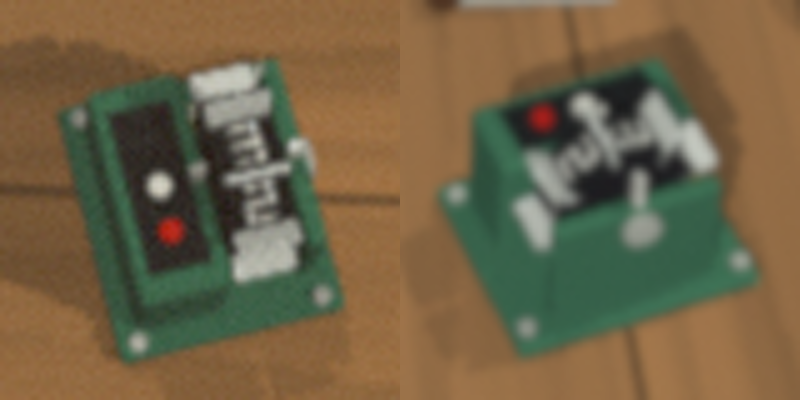

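The crop confirms the green-painted timer. A bar stands on top between the 2 (front) and the 3 (back), so the wheel is at about 1.96 rad. I'll triangulate the pointers as a check on the plate.

Run:
```python
from h import *
ct,cs=camera_info("top"),camera_info("side")
print("pointers z=.107 top",plane(ct,[(345,162),(324.6,166)],.107),"side",plane(cs,[(368,226.5),(356.5,212.5)],.107))
s=observe();R=s["tool_rot"]
d=np.array([.561,.112,.27])-s["position"]
print("tool-frame offset units",R.T@d/.04)
c=camera_info("wrist");W=np.linalg.inv(c["world_to_cam"]);print("cam in tool",R.T@(W[:3,3]-s["position"]),"fwd",R.T@W[:3,2],c["fx"])
```

```text
pointers z=.107 top [[0.56255377 0.08377421 0.107     ]
 [0.55027198 0.13667983 0.107     ]] side [[0.56666103 0.08676827 0.107     ]
 [0.54297027 0.14113004 0.107     ]]
tool-frame offset units [-12.2466673   -6.35616769  -1.9501274 ]
cam in tool [ 0.07079237 -0.00063873 -0.18185859] fwd [-2.80470790e-01  5.99858298e-04  9.59862374e-01] 297.8657689409046
```

>>> drive_tool(offset=[[-1, -0.6, -0.3], [-1, -0.6, -0.3], [-1, -0.6, -0.3], [-1, -0.6, -0.3], [-1, -0.6, -0.2], [-1, -0.6, -0.2], [-1, -0.6, -0.2], [-1, -0.6, -0.1], [-1, -0.6, 0], [-1, -0.6, 0]], turn=[[0, 0, 0], [0, 0, 0], [0, 0, 0], [0, 0, 0], [0, 0, 0], [0, 0, 0], [0, 0, 0], [0, 0, 0], [0, 0, 0], [0, 0, 0]], hand=[0, 0, 0, 0, 0, 0, 0, 0, 0, 0])

```text
time_s: 1.35
position: [0.4821, 0.1547, 0.2681]
tool_rot: [[-0.941, 0.339, -0.0], [0.339, 0.941, 0.0], [0.0, -0.0, -1.0]]
ft_force: [1.2, 1.2, -0.2]
grip_width: 0.0
gripper_force: 0.0
```

>>> drive_tool(offset=[[0, 0, 0], [0, 0, 0], [0, 0, 0], [0, 0, 0], [0, 0, 0], [0, 0, 0], [0, 0, 0], [0, 0, 0], [0, 0, 0], [0, 0, 0]], turn=[[0, 0, -1], [0, 0, -1], [0, 0, -1], [0, 0, -1], [0, 0, -1], [0, 0, -0.9], [0, 0, 0], [0, 0, 0], [0, 0, 0], [0, 0, 0]], hand=[0, 0, 0, 0, 0, 0, 0, 0, 0, 0])

```text
time_s: 2.6
position: [0.4814, 0.1561, 0.2683]
tool_rot: [[-0.963, -0.268, -0.0], [-0.268, 0.963, 0.0], [0.0, 0.0, -1.0]]
ft_force: [-0.4, 0.5, 0.1]
grip_width: 0.0003
gripper_force: 0.0
```

Run:
```python
from h import *
s=observe();c=camera_info("wrist");im=get_image("wrist");cv2.imwrite("pics/w1.png",im)
print(s["time_s"],s["position"],s["tool_rot"].round(4).tolist())
a=np.radians(15.8);x=np.array([np.cos(a),np.sin(a),0]);y=np.array([-x[1],x[0],0]);o=np.array([.557,.111,0])
print("expected pointers",proj(c,[o-.026*y+[0,0,.107],o+.026*y+[0,0,.107],o+[0,0,.128]]))
```

```text
2.6 [0.48137946 0.1560584  0.26830197] [[-0.9634, -0.2682, -0.0001], [-0.2682, 0.9634, 0.0001], [0.0001, 0.0001, -1.0]]
expected pointers [[250.57301614 227.40877003]
 [292.6418982  227.29054865]
 [268.61592543 233.84094651]]
```

View pics/w1.png

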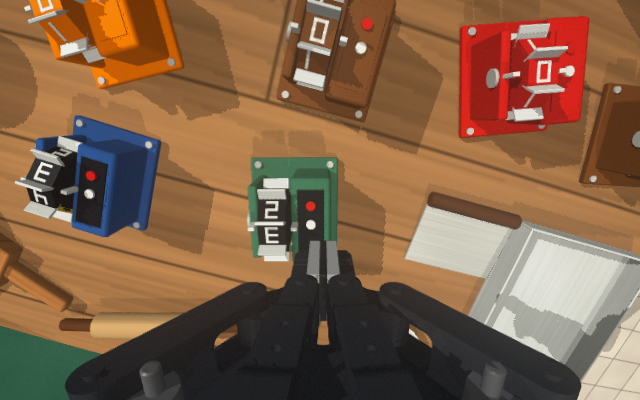

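The wrist view shows the green timer's pointers at about (250,225) and (295,225), as predicted (250.6,227)/(292.6,227). The 2 is at the front (270,208) and the 3 at the back (270,237), with a bar between them. I'll zoom in to fix the angle.

Run:
```python
from h import *
im=cv2.imread("pics/w1.png");c=camera_info("wrist")
cv2.imwrite("pics/w1c.png",cv2.resize(im[150:270,235:345],(550,600),interpolation=cv2.INTER_CUBIC))
a=np.radians(15.6);x=np.array([np.cos(a),np.sin(a),0]);y=np.array([-x[1],x[0],0]);o=np.array([.557,.111,.072])
f=lambda X,Y,Z:((proj(c,[o+X*x+Y*y+[0,0,Z]])[0]-[235,150])*5).round().tolist()
print("ptr",f(0,-.026,.035),f(0,.026,.035),"plate front corners",f(-.075,-.045,-.06),f(-.075,.085,-.06))
for d in(-20,-10,0,10,20,45,): 
    t=np.radians(d);print(d,f(-.056*np.sin(t),-.017,.056*np.cos(t)),f(-.056*np.sin(t),.017,.056*np.cos(t)))
```

```text
ptr [78.0, 387.0] [288.0, 387.0] plate front corners [71.0, 32.0] [513.0, 31.0]
-20 [104.0, 488.0] [246.0, 488.0]
-10 [99.0, 456.0] [243.0, 456.0]
0 [95.0, 419.0] [241.0, 419.0]
10 [93.0, 379.0] [240.0, 379.0]
20 [93.0, 337.0] [240.0, 337.0]
45 [100.0, 237.0] [243.0, 237.0]
```

View pics/w1c.png

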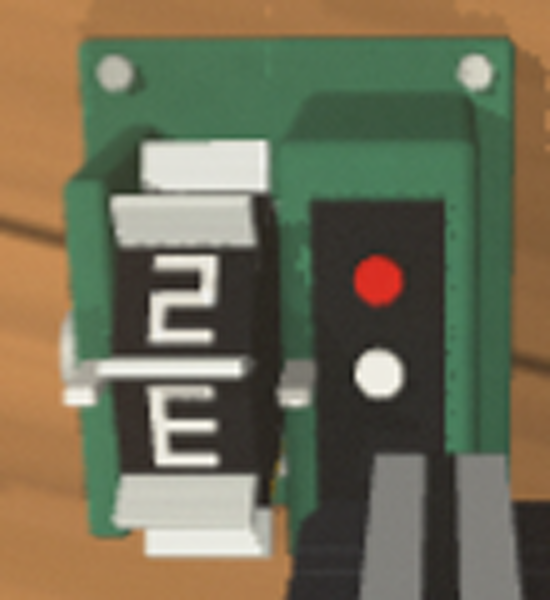

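Pointers at crop (80,394) and (295,390) put the hub at about (0.558, 0.1125) with yaw 15.6°. The 2-3 bar leans about 12° forward, so the wheel is at about 2.17 rad and needs about 100° more. I'll pull in three strokes, with the tip 46 mm above the axle, which clears the pointers and housing.

>>> drive_tool(offset=[[-0.6, -0.52, 0], [-0.6, -0.52, 0], [-0.6, -0.52, 0], [0, 0, 0.8], [0, 0, 0.8], [0, 0, 0.8], [0, 0, 0.8], [0, 0, 0], [0, 0, 0], [0, 0, 0]], turn=[[0, 0, 0], [0, 0, 0], [0, 0, 0], [0, 0, 0], [0, 0, 0], [0, 0, 0], [0, 0, 0], [0, 0, 0], [0, 0, 0], [0, 0, 0]], hand=[0, 0, 0, 0, 0, 0, 0, 0, 0, 0])

```text
time_s: 3.9
position: [0.5682, 0.1153, 0.1418]
tool_rot: [[-0.963, -0.269, 0.003], [-0.269, 0.963, -0.0], [-0.003, -0.001, -1.0]]
ft_force: [-0.3, 0.3, 0.1]
grip_width: -0.0
gripper_force: 0.0
```

Run:
```python
from h import *
s=observe();im=get_image("wrist");im2=get_image("side")
a=np.radians(15.6);x=np.array([np.cos(a),np.sin(a),0]);y=np.array([-x[1],x[0],0])
d=s["position"]-[.558,.1125,.072];print(s["time_s"],"timer xyz mm",1e3*np.array([d@x,d@y,d[2]]))
cv2.imwrite("pics/w2.png",np.hstack([cv2.resize(im[190:310,230:350],(400,400),interpolation=2),cv2.resize(im2[180:270,310:400],(400,400),interpolation=2)]))
```

```text
3.9 timer xyz mm [ 1.0587893e+01 -2.2457178e-02  6.9821491e+01]
```

View pics/w2.png

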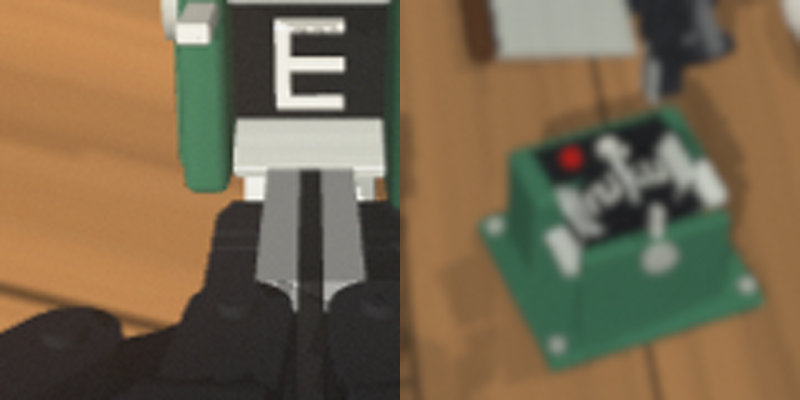

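Run:
```python
from h import *
s=observe();p=s["position"]
for n,o,k in(("wrist",(230,190),400/120),("side",(310,180),400/90)):
    c=camera_info(n);a=np.radians(15.6);x=np.array([np.cos(a),np.sin(a),0]);y=np.array([-x[1],x[0],0]);h=np.array([.558,.1125,.072])
    P=[p,p-.011*x,p+.011*x,p+[0,0,.02],h-.026*y+[0,0,.035],h+.026*y+[0,0,.035]]
    P+=[h+[0,0,.056*np.cos(t)]-.056*np.sin(t)*x for t in np.radians([12,-33,57])]
    print(n,((proj(c,P)-o)*k).round().tolist())
```

```text
wrist [[313.0, 131.0], [313.0, 77.0], [313.0, 182.0], [313.0, 172.0], [197.0, 32.0], [427.0, 32.0], [312.0, 4.0], [312.0, 178.0], [312.0, -181.0]]
side [[256.0, 134.0], [239.0, 139.0], [272.0, 129.0], [258.0, 111.0], [255.0, 206.0], [220.0, 148.0], [222.0, 160.0], [284.0, 150.0], [167.0, 202.0]]
```

Run:
```python
from h import *
c=camera_info("side");p=np.array([.18626,.51715,.19178])
print("start tcp, +13,+30mm",proj(c,[p,p+[0,0,.013],p+[0,0,.03]]).round(1).tolist())
s=observe();ct=camera_info("top");print("now top",proj(ct,[s["position"],s["position"]+[0,0,.03]]).round(1).tolist(), "side",proj(c,[s["position"],s["position"]+[0,0,.03]]).round(1).tolist())
a=get_image("side")[150:250,310:430];b=cv2.imread("pics/side0.png")[70:120,190:250]
cv2.imwrite("pics/w3.png",np.hstack([cv2.resize(a,(480,400),interpolation=2),cv2.resize(b,(320,400),interpolation=2)]))
```

```text
start tcp, +13,+30mm [[228.0, 115.0], [227.5, 111.6], [226.8, 107.1]]
now top [[333.9, 156.1], [334.9, 152.9]] side [[367.6, 210.1], [368.2, 202.3]]
```

View pics/w3.png

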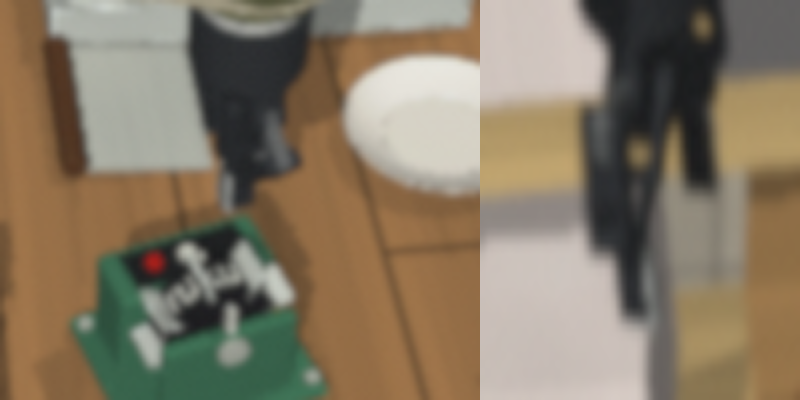

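The visible fingertip (side (368,202)) appears about 30 mm above the reported TCP (predicted (367.6,210)). I'll descend to the planned height, where either reading is safe, and look again.

>>> drive_tool(offset=[[0, 0, 0.2], [0, 0, 0.2], [0, 0, 0.2], [0, 0, 0], [0, 0, 0], [0, 0, 0], [0, 0, 0], [0, 0, 0], [0, 0, 0], [0, 0, 0]], turn=[[0, 0, 0], [0, 0, 0], [0, 0, 0], [0, 0, 0], [0, 0, 0], [0, 0, 0], [0, 0, 0], [0, 0, 0], [0, 0, 0], [0, 0, 0]], hand=[0, 0, 0, 0, 0, 0, 0, 0, 0, 0])

```text
time_s: 5.3
position: [0.5675, 0.1153, 0.1163]
tool_rot: [[-0.963, -0.269, 0.0], [-0.269, 0.963, 0.0], [-0.0, 0.0, -1.0]]
ft_force: [-0.7, 0.0, 0.7]
grip_width: -0.0001
gripper_force: 0.0
```

Run:
```python
from h import *
s=observe();im=get_image("wrist");im2=get_image("side");p=s["position"]
x=np.array([.963,.269,0])
cw,cs=camera_info("wrist"),camera_info("side")
P=[p,p-.011*x,p+[0,0,.03],p+[0,0,.03]-.011*x]
print(p,s["ft_force"]);print(((proj(cw,P)-[255,190])*3.33).round().tolist(),((proj(cs,P)-[310,150])*4).round().tolist())
cv2.imwrite("pics/w4.png",np.hstack([cv2.resize(im[190:310,255:375],(400,400),interpolation=2),cv2.resize(im2[150:250,310:410],(400,400),interpolation=2)]))
```

```text
[0.56751972 0.11530466 0.11632255] [-0.72467667  0.04722261  0.72118963]
[[229.0, 131.0], [229.0, 77.0], [230.0, 196.0], [230.0, 135.0]] [[228.0, 266.0], [213.0, 270.0], [230.0, 235.0], [215.0, 240.0]]
```

View pics/w4.png

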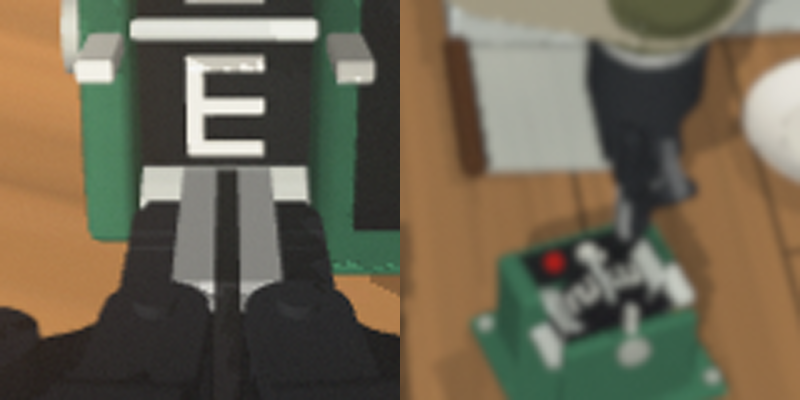

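The tip is still clearly above the wheel (side crop (228,240)) with no contact force, so the real fingertip is about 28 mm above the reported TCP. I'll lower slowly and watch the force.

>>> drive_tool(offset=[[0, 0, 0.1], [0, 0, 0.1], [0, 0, 0.1], [0, 0, 0.1], [0, 0, 0.05], [0, 0, 0.05], [0, 0, 0], [0, 0, 0], [0, 0, 0], [0, 0, 0]], turn=[[0, 0, 0], [0, 0, 0], [0, 0, 0], [0, 0, 0], [0, 0, 0], [0, 0, 0], [0, 0, 0], [0, 0, 0], [0, 0, 0], [0, 0, 0]], hand=[0, 0, 0, 0, 0, 0, 0, 0, 0, 0])

```text
time_s: 6.65
position: [0.5675, 0.1153, 0.0964]
tool_rot: [[-0.963, -0.269, 0.0], [-0.269, 0.963, -0.0], [-0.0, -0.0, -1.0]]
ft_force: [-0.3, -0.4, -0.2]
grip_width: 0.0
gripper_force: 0.0
```

Run:
```python
from h import *
s=observe();im=get_image("wrist");im2=get_image("side");p=s["position"]
x=np.array([.963,.269,0]);cs=camera_info("side")
print(p,s["ft_force"],((proj(cs,[p+[0,0,.028],p])-[310,150])*4).round().tolist())
cv2.imwrite("pics/w5.png",np.hstack([cv2.resize(im[190:310,255:375],(400,400),interpolation=2),cv2.resize(im2[150:250,310:410],(400,400),interpolation=2)]))
```

```text
[0.5675261  0.11528247 0.09640382] [-0.26688698 -0.35203771 -0.20744261] [[228.0, 258.0], [226.0, 285.0]]
```

View pics/w5.png

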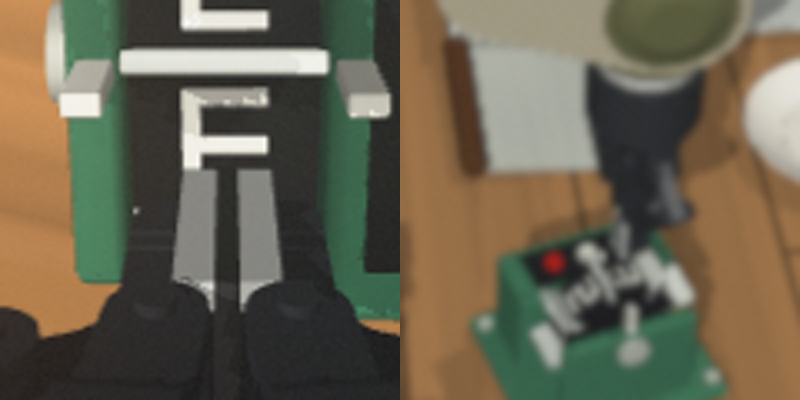

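The tip is now just behind the 2-3 bar (wrist crop y≈60, tip edge y≈170), at about 0.124 and free of contact. I'll go 6 mm lower and make the first stroke.

>>> drive_tool(offset=[[0, 0, 0.1], [0, 0, 0.05], [0.12, 0, 0], [0.12, 0, 0], [0.12, 0, 0], [0.12, 0, 0], [0.12, 0, 0], [0.12, 0, 0], [0.12, 0, 0], [0, 0, 0]], turn=[[0, 0, 0], [0, 0, 0], [0, 0, 0], [0, 0, 0], [0, 0, 0], [0, 0, 0], [0, 0, 0], [0, 0, 0], [0, 0, 0], [0, 0, 0]], hand=[0, 0, 0, 0, 0, 0, 0, 0, 0, 0])

```text
time_s: 8.0
position: [0.5349, 0.1062, 0.0904]
tool_rot: [[-0.963, -0.269, 0.0], [-0.269, 0.963, 0.0], [-0.0, 0.0, -1.0]]
ft_force: [0.4, 0.5, 0.4]
grip_width: -0.0001
gripper_force: 0.0
```

>>> drive_tool(offset=[[0, 0, -0.5], [0, 0, -0.5], [0, 0, -0.5], [0, 0, -0.5], [0, 0, 0], [0, 0, 0], [0, 0, 0], [0, 0, 0], [0, 0, 0], [0, 0, 0]], turn=[[0, 0, 0], [0, 0, 0], [0, 0, 0], [0, 0, 0], [0, 0, 0], [0, 0, 0], [0, 0, 0], [0, 0, 0], [0, 0, 0], [0, 0, 0]], hand=[0, 0, 0, 0, 0, 0, 0, 0, 0, 0])

```text
time_s: 9.25
position: [0.5351, 0.1063, 0.1702]
tool_rot: [[-0.963, -0.269, -0.0], [-0.269, 0.963, -0.0], [0.0, 0.0, -1.0]]
ft_force: [1.1, -0.1, 1.1]
grip_width: -0.0002
gripper_force: 0.0
```

```bash
cat > m.py <<'E'
from h import *
import sys
s=observe();c=camera_info("wrist");im=get_image("wrist");cv2.imwrite("pics/"+sys.argv[1],im)
a=np.radians(15.6);x=np.array([np.cos(a),np.sin(a),0]);y=np.array([-x[1],x[0],0]);h=np.array([.558,.1125,.072])
d=s["position"]-h;print(s["time_s"],"tcp rel",1e3*np.array([d@x,d@y,d[2]]).round(4))
# sample wheel along bar-end circle: mean over axle of min-brightness & saturation for each phi
hsv=cv2.cvtColor(im,cv2.COLOR_BGR2HSV)
print("phi: white-fraction at r=56 / yellow at r=40")
for phi in range(-70,75,4):
    t=np.radians(phi);o=[]
    for r in(.056,.040):
        P=[h+[0,0,r*np.cos(t)]-r*np.sin(t)*x+v*y for v in np.linspace(-.015,.015,25)]
        q=proj(c,P).round().astype(int);q=q[(q[:,0]>=0)&(q[:,0]<640)&(q[:,1]>=0)&(q[:,1]<400)]
        v=hsv[q[:,1],q[:,0]].astype(int)
        if len(v)==0: o.append(-1);continue
        o.append(((v[:,2]>140)&(v[:,1]<60)).mean() if r>.05 else ((v[:,1]>110)&(v[:,0]>18)&(v[:,0]<38)&(v[:,2]>110)).mean())
    print(phi,np.round(o,2),end=" | ")
Yl=cv2.inRange(hsv,(20,140,110),(36,255,255));n,_,st,ce=cv2.connectedComponentsWithStats(Yl)
print("\nyellow blobs",[(st[i,4],ce[i].round(1)) for i in range(1,n) if st[i,4]>8])
E
python3 m.py w6.png
```

```text
9.25 tcp rel [-23.7   0.1  98.2]
phi: white-fraction at r=56 / yellow at r=40
-70 [0. 0.] | -66 [0. 0.] | -62 [0. 0.] | -58 [0. 0.] | -54 [0. 0.] | -50 [0. 0.] | -46 [0. 0.] | -42 [0. 0.] | -38 [0. 0.] | -34 [0. 0.] | -30 [0. 0.] | -26 [0. 0.] | -22 [0. 0.] | -18 [0. 0.] | -14 [0. 0.] | -10 [0. 0.] | -6 [0. 0.] | -2 [0.12 0.  ] | 2 [0.44 0.  ] | 6 [0.12 0.  ] | 10 [0.44 0.  ] | 14 [1. 0.] | 18 [0. 0.] | 22 [0.48 0.  ] | 26 [0.12 0.  ] | 30 [0.48 0.  ] | 34 [0.08 0.  ] | 38 [0.08 0.  ] | 42 [0. 0.] | 46 [1. 0.] | 50 [1. 0.] | 54 [1. 0.] | 58 [1. 0.] | 62 [0.96 0.  ] | 66 [0.96 0.  ] | 70 [0.96 0.  ] | 74 [0.96 0.  ] | 
yellow blobs [(np.int32(90), array([ 33.4, 202.4]))]
```

The wheel has not moved (bar still at about 13°), so the tip passed above the bars and the offset is larger than I estimated. I'll go back behind the bar and lower further, watching the force.

>>> drive_tool(offset=[[-0.42, 0, 0], [-0.42, 0, 0], [0, 0, 0.5], [0, 0, 0.5], [0, 0, 0.5], [0, 0, 0.5], [0, 0, 0.1], [0, 0, 0.05], [0, 0, 0], [0, 0, 0]], turn=[[0, 0, 0], [0, 0, 0], [0, 0, 0], [0, 0, 0], [0, 0, 0], [0, 0, 0], [0, 0, 0], [0, 0, 0], [0, 0, 0], [0, 0, 0]], hand=[0, 0, 0, 0, 0, 0, 0, 0, 0, 0])

```text
time_s: 10.55
position: [0.5678, 0.1153, 0.0849]
tool_rot: [[-0.963, -0.269, 0.001], [-0.269, 0.963, -0.0], [-0.001, -0.0, -1.0]]
ft_force: [0.2, 0.5, -0.8]
grip_width: 0.0
gripper_force: 0.0
```

Run:
```python
from h import *
s=observe();p=s["position"];cs=camera_info("side");im=get_image("side")
print(p,s["ft_force"].round(2),s["wrist_torque"].round(3),s["grip_width"])
# wrist & side: gradient-based tip rows
w=get_image("wrist");cv2.imwrite("pics/w7.png",w);cv2.imwrite("pics/s7.png",im)
print("wrist col 314..",[tuple(w[r,316].tolist()) for r in range(226,256,2)])
q=proj(cs,[p]);u=int(q[0,0].round());print(q)
for r in range(192,222,2): print(r,[int(im[r,k].mean()) for k in range(u-8,u+9,2)])
```

```text
[0.56778631 0.11529799 0.08494283] [ 0.24  0.5  -0.75] [ 0.02  -0.013 -0.017] 4.3522182542873965e-05
wrist col 314.. [(153, 163, 166), (142, 151, 154), (43, 47, 49), (42, 46, 48), (44, 47, 48), (43, 45, 48), (176, 188, 191), (162, 171, 174), (132, 136, 137), (131, 136, 136), (130, 136, 137), (129, 135, 136), (131, 137, 137), (130, 135, 136), (130, 134, 136)]
[[366.31568495 224.05522188]]
192 [98, 46, 42, 42, 46, 42, 41, 45, 47]
194 [95, 49, 42, 40, 46, 44, 40, 46, 61]
196 [101, 58, 42, 41, 42, 40, 38, 46, 65]
198 [108, 81, 54, 40, 40, 39, 38, 42, 64]
200 [110, 100, 67, 39, 40, 39, 37, 39, 61]
202 [97, 87, 62, 41, 41, 40, 40, 43, 63]
204 [86, 83, 73, 61, 42, 40, 41, 62, 69]
206 [82, 78, 80, 74, 42, 38, 37, 52, 53]
208 [62, 49, 65, 79, 67, 40, 38, 39, 43]
210 [72, 35, 64, 98, 102, 47, 39, 43, 51]
212 [146, 90, 68, 104, 103, 47, 47, 68, 68]
214 [154, 130, 65, 103, 98, 50, 62, 118, 111]
216 [139, 105, 55, 99, 101, 88, 123, 162, 156]
218 [114, 134, 95, 92, 107, 130, 137, 167, 175]
220 [114, 131, 124, 112, 114, 122, 98, 140, 162]
```

>>> drive_tool(offset=[[0, 0, 0.05], [0, 0, 0.05], [0.12, 0, 0], [0.12, 0, 0], [0.12, 0, 0], [0.12, 0, 0], [0.12, 0, 0], [0.12, 0, 0], [0, 0, 0], [0, 0, 0]], turn=[[0, 0, 0], [0, 0, 0], [0, 0, 0], [0, 0, 0], [0, 0, 0], [0, 0, 0], [0, 0, 0], [0, 0, 0], [0, 0, 0], [0, 0, 0]], hand=[0, 0, 0, 0, 0, 0, 0, 0, 0, 0])

```text
time_s: 11.9
position: [0.5395, 0.1076, 0.0802]
tool_rot: [[-0.963, -0.269, -0.001], [-0.269, 0.963, -0.0], [0.001, 0.0, -1.0]]
ft_force: [-0.8, 0.2, 0.1]
grip_width: 0.0001
gripper_force: 0.0
```

```bash
python3 m.py w8.png
python3 - <<'E'
from h import *
cv2.imwrite("pics/s8.png",get_image("side"))
E
```

```text
11.9 tcp rel [-19.1   0.2   8.2]
phi: white-fraction at r=56 / yellow at r=40
-70 [0.24 0.  ] | -66 [0.24 0.  ] | -62 [0.24 0.  ] | -58 [0.24 0.  ] | -54 [0.24 0.  ] | -50 [0.2 0. ] | -46 [0.2 0. ] | -42 [0.16 0.  ] | -38 [0.16 0.  ] | -34 [0.16 0.  ] | -30 [0.16 0.  ] | -26 [0.16 0.  ] | -22 [0.16 0.  ] | -18 [0.16 0.  ] | -14 [0. 0.] | -10 [0. 0.] | -6 [0. 0.] | -2 [0. 0.] | 2 [0. 0.] | 6 [0. 0.] | 10 [0. 0.] | 14 [0. 0.] | 18 [0. 0.] | 22 [0. 0.] | 26 [0. 0.] | 30 [0.08 0.  ] | 34 [0.96 0.  ] | 38 [0.12 0.  ] | 42 [0.12 0.  ] | 46 [0.08 0.  ] | 50 [0.08 0.  ] | 54 [0. 0.] | 58 [0.96 0.  ] | 62 [0.96 0.  ] | 66 [0.96 0.  ] | 70 [1. 0.] | 74 [1. 0.] | 
yellow blobs []
```

It engaged: the 2-3 bar is now at about 34° forward, so the 3-4 bar is about 11° behind the top. The working height is right. Second stroke: lift, go back 46 mm, lower, pull 46 mm.

>>> drive_tool(offset=[[0, 0, -0.5], [-0.6, 0, 0], [-0.55, 0, 0], [0, 0, 0.5], [0.2, 0, 0], [0.2, 0, 0], [0.25, 0, 0], [0.25, 0, 0], [0.25, 0, 0], [0, 0, 0]], turn=[[0, 0, 0], [0, 0, 0], [0, 0, 0], [0, 0, 0], [0, 0, 0], [0, 0, 0], [0, 0, 0], [0, 0, 0], [0, 0, 0], [0, 0, 0]], hand=[0, 0, 0, 0, 0, 0, 0, 0, 0, 0])

```text
time_s: 13.25
position: [0.5389, 0.1073, 0.0806]
tool_rot: [[-0.963, -0.269, -0.001], [-0.269, 0.963, -0.0], [0.001, -0.0, -1.0]]
ft_force: [0.4, 0.3, -0.4]
grip_width: -0.0002
gripper_force: 0.0
```

```bash
python3 m.py w9.png
```

```text
13.25 tcp rel [-19.8   0.2   8.6]
phi: white-fraction at r=56 / yellow at r=40
-70 [0.24 0.  ] | -66 [0.24 0.  ] | -62 [0.24 0.  ] | -58 [0.24 0.  ] | -54 [0.24 0.  ] | -50 [0.24 0.  ] | -46 [0.24 0.  ] | -42 [0.16 0.  ] | -38 [0.16 0.  ] | -34 [0.16 0.  ] | -30 [0.16 0.  ] | -26 [0.16 0.  ] | -22 [0.16 0.  ] | -18 [0.16 0.  ] | -14 [0. 0.] | -10 [0. 0.] | -6 [0. 0.] | -2 [0. 0.] | 2 [0. 0.] | 6 [0. 0.] | 10 [0. 0.] | 14 [0. 0.] | 18 [0. 0.] | 22 [0. 0.] | 26 [0. 0.] | 30 [0.12 0.  ] | 34 [1. 0.] | 38 [0.12 0.  ] | 42 [0.12 0.  ] | 46 [0.12 0.  ] | 50 [0.12 0.  ] | 54 [0. 0.] | 58 [0.96 0.  ] | 62 [0.96 0.  ] | 66 [0.96 0.  ] | 70 [1. 0.] | 74 [1. 0.] | 
yellow blobs []
```

>>> drive_tool(offset=[[0, 0, -0.8], [0, 0, -0.8], [0, 0.75, -0.8], [0, 0.75, -0.8], [0, 0, -0.8], [0, 0, 0], [0, 0, 0], [0, 0, 0], [0, 0, 0], [0, 0, 0]], turn=[[0, 0, 0], [0, 0, 0], [0, 0, 0], [0, 0, 0], [0, 0, 0], [0, 0, 0], [0, 0, 0], [0, 0, 0], [0, 0, 0], [0, 0, 0]], hand=[0, 0, 0, 0, 0, 0, 0, 0, 0, 0])

```text
time_s: 14.55
position: [0.5236, 0.1652, 0.24]
tool_rot: [[-0.963, -0.269, -0.001], [-0.269, 0.963, -0.0], [0.001, 0.0, -1.0]]
ft_force: [0.8, 0.3, 0.5]
grip_width: 0.0
gripper_force: 0.0
```

```bash
python3 m.py w10.png
python3 - <<'E'
from h import *
c=camera_info("wrist");x=np.array([.963,.269,0]);h=np.array([.558,.1125,.072])
for d in(-60,-45,-33,-20,-10,0): t=np.radians(d);print(d,proj(c,[h+[0,0,.04*np.cos(t)]-.04*np.sin(t)*x]).round(1))
E
```

```text
14.55 tcp rel [-18.9  60.1 168. ]
phi: white-fraction at r=56 / yellow at r=40
-70 [0.   0.52] | -66 [0.   0.48] | -62 [0.08 0.56] | -58 [1.   0.56] | -54 [1.   0.56] | -50 [1.   0.88] | -46 [1.   0.92] | -42 [1.   0.88] | -38 [0.96 0.52] | -34 [0.92 0.56] | -30 [0.88 0.08] | -26 [0.   0.08] | -22 [0.   0.08] | -18 [0. 0.] | -14 [0. 0.] | -10 [1. 0.] | -6 [1. 0.] | -2 [0. 0.] | 2 [0.2 0. ] | 6 [0.24 0.  ] | 10 [0.48 0.  ] | 14 [0.12 0.  ] | 18 [0.12 0.  ] | 22 [0.12 0.  ] | 26 [0.36 0.  ] | 30 [1. 0.] | 34 [1. 0.] | 38 [0.16 0.  ] | 42 [0.08 0.  ] | 46 [0.44 0.  ] | 50 [0. 0.] | 54 [0.92 0.  ] | 58 [0.96 0.  ] | 62 [0.96 0.  ] | 66 [1. 0.] | 70 [1. 0.] | 74 [1. 0.] | 
yellow blobs [(np.int32(37), array([ 39.1, 182.7])), (np.int32(206), array([270.3, 223. ]))]
-60 [[272.5 225.7]]
-45 [[271.1 223.1]]
-33 [[270.  219.3]]
-20 [[269.  213.6]]
-10 [[268.4 208.3]]
0 [[268.  202.3]]
```

Yellow is seen behind the top (centre about -35..-40°, partly hidden), with bars at -9° and +33°. So the wheel advanced 45° and the 5 needs about 33° more. Now the final stroke, ending at tip X≈-7 mm.

>>> drive_tool(offset=[[-0.58, -0.75, 0], [-0.57, -0.75, 0], [0, 0, 0.8], [0, 0, 0.8], [0, 0, 0.8], [0, 0, 0.8], [0, 0, 0.6], [0, 0, 0.2], [0, 0, 0], [0, 0, 0]], turn=[[0, 0, 0], [0, 0, 0], [0, 0, 0], [0, 0, 0], [0, 0, 0], [0, 0, 0], [0, 0, 0], [0, 0, 0], [0, 0, 0], [0, 0, 0]], hand=[0, 0, 0, 0, 0, 0, 0, 0, 0, 0])

```text
time_s: 15.85
position: [0.5847, 0.1199, 0.0814]
tool_rot: [[-0.963, -0.269, 0.002], [-0.269, 0.963, 0.0], [-0.002, -0.001, -1.0]]
ft_force: [-0.7, -0.8, 0.0]
grip_width: 0.0003
gripper_force: 0.0
```

>>> drive_tool(offset=[[0.12, 0, 0], [0.12, 0, 0], [0.12, 0, 0], [0.12, 0, 0], [0.12, 0, 0], [0.12, 0, 0], [0.12, 0, 0], [0, 0, 0], [0, 0, 0], [0, 0, 0]], turn=[[0, 0, 0], [0, 0, 0], [0, 0, 0], [0, 0, 0], [0, 0, 0], [0, 0, 0], [0, 0, 0], [0, 0, 0], [0, 0, 0], [0, 0, 0]], hand=[0, 0, 0, 0, 0, 0, 0, 0, 0, 0])

```text
time_s: 17.1
position: [0.5516, 0.1109, 0.0803]
tool_rot: [[-0.963, -0.269, -0.0], [-0.269, 0.963, -0.0], [0.0, -0.0, -1.0]]
ft_force: [-0.6, -0.3, 0.4]
grip_width: 0.0
gripper_force: 0.0
```

>>> drive_tool(offset=[[0, 0, -0.8], [0, 0, -0.8], [0, 0.75, -0.8], [0, 0.75, -0.8], [0.3, 0, -0.8], [0, 0, 0], [0, 0, 0], [0, 0, 0], [0, 0, 0], [0, 0, 0]], turn=[[0, 0, 0], [0, 0, 0], [0, 0, 0], [0, 0, 0], [0, 0, 0], [0, 0, 0], [0, 0, 0], [0, 0, 0], [0, 0, 0], [0, 0, 0]], hand=[0, 0, 0, 0, 0, 0, 0, 0, 0, 0])

```text
time_s: 18.35
position: [0.5241, 0.1654, 0.2399]
tool_rot: [[-0.963, -0.269, -0.001], [-0.269, 0.963, -0.0], [0.001, 0.0, -1.0]]
ft_force: [0.3, 0.6, 0.2]
grip_width: -0.0002
gripper_force: 0.0
```

```bash
python3 m.py w11.png
python3 - <<'E'
from h import *
im=cv2.imread("pics/w11.png");c=camera_info("wrist");h=np.array([.558,.1125,.112]);u,v=proj(c,[h])[0].round().astype(int);print(u,v)
cv2.imwrite("pics/w11c.png",cv2.resize(im[max(v-60,0):v+60,u-60:u+60],(600,600),interpolation=2))
E
```

```text
18.35 tcp rel [-18.5  60.  167.9]
phi: white-fraction at r=56 / yellow at r=40
-70 [1. 0.] | -66 [1. 0.] | -62 [1. 0.] | -58 [1. 0.] | -54 [1. 0.] | -50 [0.96 0.  ] | -46 [0.96 0.  ] | -42 [0.92 0.  ] | -38 [0.92 0.  ] | -34 [0.88 0.  ] | -30 [0.88 0.  ] | -26 [0.44 0.  ] | -22 [1. 1.] | -18 [1.   0.56] | -14 [1.   0.84] | -10 [0.   0.92] | -6 [0.   0.92] | -2 [0.   0.56] | 2 [0.   0.92] | 6 [0.   0.92] | 10 [0.   0.92] | 14 [0. 1.] | 18 [0. 1.] | 22 [1. 0.] | 26 [0.2 0. ] | 30 [0.24 0.  ] | 34 [0.44 0.  ] | 38 [0.16 0.  ] | 42 [0.08 0.  ] | 46 [0. 0.] | 50 [0.96 0.  ] | 54 [1. 0.] | 58 [1. 0.] | 62 [1. 0.] | 66 [1. 0.] | 70 [0.84 0.  ] | 74 [0.84 0.  ] | 
yellow blobs [(np.int32(62), array([ 38.8, 181.8])), (np.int32(698), array([267.2, 201.8]))]
268 202
```

View pics/w11c.png

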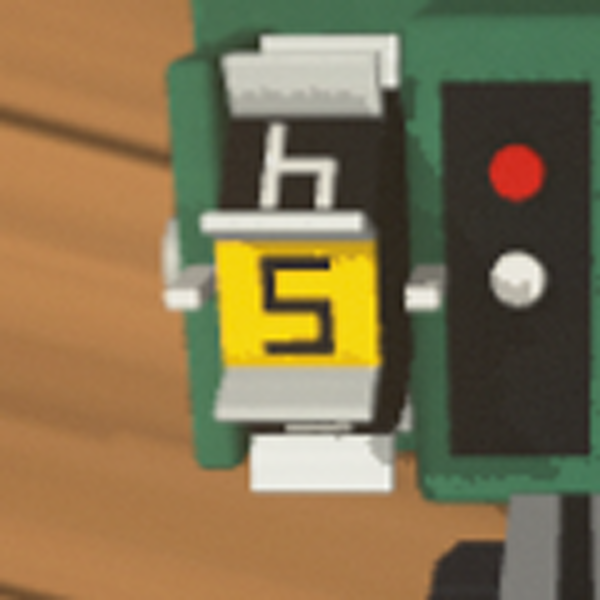

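The yellow 5 is centred at (267,202) and the flat's top projects to (268,202). The front bar is at about 22°, so the 5 is squarely on top between the pointers. The tool is clear of everything and the blue timer was never approached, so I'm handing in.

```bash
python3 -c "
from rig import env
print(env.close_job())"
```

```text
the job is handed in; nothing more can be done
None
```

The job is handed in: the green timer's yellow 5 is on top between the white pointers, measured within a few degrees, at 18.4 s; the tool is clear and the blue timer was never approached (no verdict was returned).

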